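Wedge the spring clip off the hold-down pin

ROBOT

A 6-joint arm with a two-finger parallel gripper is mounted at the origin on the work surface. World frame = base frame: x ahead of the robot, y to its left, z up, the work surface at z = 0. Lengths are in mm, angles in rad, forces in N, time in s.
With the tool pointing down it reaches from about 375 to 900 mm from the base axis. Payload 3.1 kg.
Tool frame: the origin (TCP) lies midway between the tips of the shut fingers; the grasp point (between the pads) lies 19 mm behind it (manip.tcp_to_grasp is the distance from the TCP to the grasp point, in mm); z points along the fingers, y is the line along which they close (so a half turn about z gives the same grasp; the last joint's range is limited). The gripper opens to 85 mm and grips with 20 to 120 N. Pads are 22 mm wide; open, the fingers measure 114 mm over their backs; the gripper's body (76 mm by 85 mm) begins 54 mm behind the grasp point. The pads swing forward as they close: fully open they stand 13 mm farther back than shut.
Start: joints at [-1.514, 0.527, 1.433, -0, 1.181, -0.178], TCP at [145.43, -607.821, 231.31] pointing down, gripper open.
Joint ranges: [-3.08, 3.08], [-0.75, 2.2], [0.22, 2.44], [-1.43, 4.57], [0, 2.65], [-2.85, 2.85]. Speed limits (rad/s): [2.79, 2.79, 3.14, 3.14, 3.14, 3.14].

INTERFACE

Orientations are given as a unit quaternion [w, x, y, z].
In Python, from station import manip gives the robot as it stands. Calls block until the motion is done:
- manip.movep(position, orientation): joint-space move of the TCP to a pose.
- manip.move_linear(position, max_speed=150, rotation=None): straight line of the TCP; rotation=None keeps the orientation; max_speed is the mean speed in mm/s.
- manip.movej(angles): joint-space move.
- manip.release() and manip.gripper_close(): open the fingers fully, or close them until they stop; the grip force is fixed at half the most.
- manip.dwell(seconds).
- manip.ik(position, orientation): joint angles nearest the present ones, or None.
- manip.read_state(): the state.
- manip.read_camera(name): name is "scene" or "top" or "wrist"; returns a dict with "img" (384x512x3 uint8, red, green, blue), "fx", "fy", "cx", "cy" (pixels), "extrinsics" (4x4, takes a point from camera to world coordinates). Camera axes: x right, y up, looking along -z (the intrinsics and any distortion apply to the point x, -y, -z); pixel columns grow to the right and rows downward; lengths in mm; the calibration is good to about 2 mm. A picture is of the moment at which its call begins. There is no depth.
A pose or a line that the arm cannot do raises manip.IKError and nothing moves.
- manip.close_job(): hands the job in; it is judged then, once.
Trained networks look in a picture, given as the dict that the camera call returned (one of the last four; its "shot" number tells which), for a name from the list of things; names that differ only in an ending like _2 or _b are one class to them, and where a whole thing is asked for, a point or a joint stands for the part that bears it (a point fixed in the world has none). Each returns a list of dicts, best first, with "p" (0 to 1); they miss things now and then, are a little off and sometimes report something else, mostly with a low value. They report only what shows in the picture. A call takes as long as a camera call. They do not tell look-alikes from the thing itself.
- manip.search_frame(query, picture): "xyz" ([x, y, z] in mm, in world coordinates, good to about 4 mm: the middle of the surface that is visible of it).
- manip.spot_point(query, picture): "xyz" ([x, y, z] in mm, in world coordinates, good to about 4 mm: a listed point, or the origin of a listed thing).
The state is a dict: "clock": time; "joint_pos": joint angles; "dq": joint speeds; "tau": joint torques, N m; "position": TCP position; "tcp_rot": TCP orientation; "force": force on the tool from outside, world axes, zero at the start; "ft_torque": the same for the moment, N m; "grip_width": opening from 0.0 (shut) to 1.0 (fully open); "finger_force": force on a finger pad.
Only numpy, scipy, OpenCV 4.12 (cv2) and the standard library are available. Lean on these libraries where they do the work, as an engineer would, in place of code of your own. Each camera call takes 0.05 s, during which the arm holds its last target. There are 200 camera calls.

TASK

Free the brass spring clip from the pin of the blue leather hold-down stand: take the pale-handled wedge from the rack and push it straight down between the pin and the clip's cross-bar, flat side to the pin, until the clip spreads and slides off the pin to lie loose on the stand's top plate. Then hang the wedge back upright in the rack hole it came from, and leave the yellow-handled iron alone.

Things in the scene. Friction and masses are not known exactly. Their poses are not given: they have to be found in the camera images.
- wedge: Wedge tool in a rack hole (44x26), upright. Origin: middle of its pale wood handle, 28(x) x 34(y) x 56(z), z up. 28 to 34 below: guard disc, 64 wide, resting on the rack top (100 high). Below it a grey blade 11 wide (y), tip 108 below origin. Flat side at x=-16; ramp faces +x: 3 thick at tip (x -16..-13), 32 thick 70 above the tip (mm). Two like-handled tools hang in its row, 75 apart.
- clip: Brass spring clip, flat U 8 thick, on the stand's plate. Origin: pin axis while fitted, underside; x points from pin to cross-bar, z up. Bar at x=27..45, 52 long: 16 gap between pin and bar. Arms run back at y=+-20..26; lips hold the pin from behind, at x=-9. Pushing the bar to +x (3 to 10 N) springs the arms open (all oiled); lips pass the pin after 9 to 12 of travel; it is free at 18 (mm).
- stand: Fixed blue hold-down stand. Origin: axis of its upright pin at bench height, z up; x is the fitted clip's x. Pin 22 across, top 101 above the bench. Top plate: upper face 90 high, x -35..90, y -50..50. A slot in it, x 7..66, 36 wide in y, lets the blade pass down beside the pin to 12 above the bench. A low arm, below 72, reaches 140 to -x (mm).
- iron: Pyrography iron with yellow handle, hanging in another hole of the same rack, to be left alone. Origin: middle of its handle (28x34x56 mm); same guard disc as the wedge, thin round shank.
Things that resemble listed ones, but are neither listed nor needed, are in the scene too. What is shaped like the wedge but red is not meant.

How it is judged:
By the outcome, as a careful person would: the job done as asked, in the order asked, and still so for the second after the job is handed in, with the robot touching nothing.
It also fails if it takes over 58 s, if anything falls off the work surface, if the arm or the gripper's body presses on something with over 40 N, if the wrist force passes 120 N, or if a joint passes its speed limit or range.

## Working session

There is one attempt and no reset: what is moved stays moved. The work goes in short steps, each a Python script; the robot and the scene stay as the last script left them, time stands still between calls to the robot, and variables do not carry over. Pictures are saved under pics/ and viewed, at most 10 in all, crops included, and the job is handed in when it is done.

```bash
mkdir -p pics
python3 - <<'E'
from station import manip
import cv2,numpy as np
ims=[]
for n in ("scene","top"):
    p=manip.read_camera(n); ims.append(p["img"])
    print(n,p["fx"],p["fy"],p["cx"],p["cy"],[k for k in p if k!="img"]);print(np.round(p["extrinsics"],3).tolist())
    for q in ("wedge","clip","stand","iron"):
        print(q,[(round(d["p"],2),np.round(d["xyz"]).tolist()) for d in manip.spot_point(q,p)])
for n,i in zip(("scene","top"),ims): cv2.imwrite(f"pics/{n}0.png",cv2.resize(i[...,::-1],(768,576)))
print(manip.read_state())
E
```

```text
scene 439.39706186866897 439.39706186866897 258.7050528946169 189.692251756255 ['fx', 'fy', 'cx', 'cy', 'extrinsics', 'shot']
[[0.185, -0.767, 0.615, 1078.965], [0.983, 0.14, -0.121, -156.228], [0.007, 0.627, 0.779, 944.988], [0.0, 0.0, 0.0, 1.0]]
wedge [(0.85, [503.0, -208.0, 132.0]), (0.84, [281.0, -289.0, 23.0]), (0.68, [379.0, 248.0, 23.0])]
clip [(0.89, [543.0, 167.0, 91.0]), (0.35, [513.0, -139.0, 135.0])]
stand [(0.97, [546.0, 168.0, -1.0])]
iron [(0.89, [512.0, -140.0, 134.0])]
top 354.7074994541966 354.7074994541966 260.7948825880801 192.05798966573602 ['fx', 'fy', 'cx', 'cy', 'extrinsics', 'shot']
[[0.002, 0.994, -0.111, 368.961], [-1.0, 0.004, 0.023, -30.694], [0.023, 0.111, 0.994, 796.084], [0.0, 0.0, 0.0, 1.0]]
wedge [(0.88, [285.0, -294.0, 24.0]), (0.77, [378.0, 248.0, 20.0]), (0.75, [499.0, -209.0, 135.0])]
clip [(0.73, [548.0, 166.0, 83.0])]
stand [(0.76, [549.0, 169.0, -2.0])]
iron [(0.78, [515.0, -134.0, 133.0])]
{'clock': 0.5, 'joint_pos': array([-1.51450036e+00,  5.27551055e-01,  1.43275607e+00, -9.66079641e-06,
        1.18137218e+00, -1.78510724e-01]), 'dq': array([ 0.00064683, -0.00238896, -0.00069862, -0.00246237, -0.00015184,
        0.00078518]), 'tau': array([-1.21394394e-03, -4.41908455e+01, -1.78224546e+01, -2.35908910e-04,
        1.78114700e-03,  1.09247924e-05]), 'position': array([ 145.42616547, -607.79669029,  231.26111009]), 'tcp_rot': array([-4.35175322e-05,  9.93115924e-01,  1.17135648e-01, -1.81445544e-06]), 'force': array([-0.41473386, -0.38960316,  0.35353962]), 'ft_torque': array([-0.00199051, -0.02375252,  0.03447859]), 'finger_force': 0.0, 'grip_width': 0.9988101618085586}
```

View pics/scene0.png

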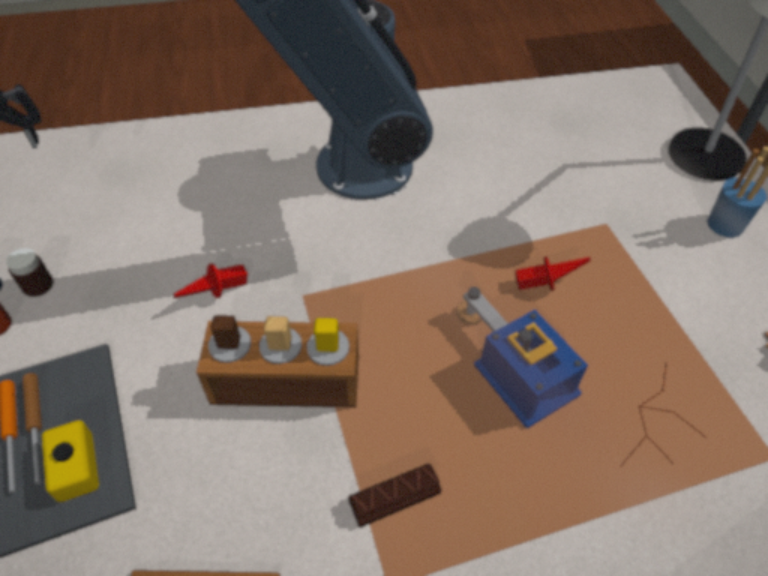

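View pics/top0.png

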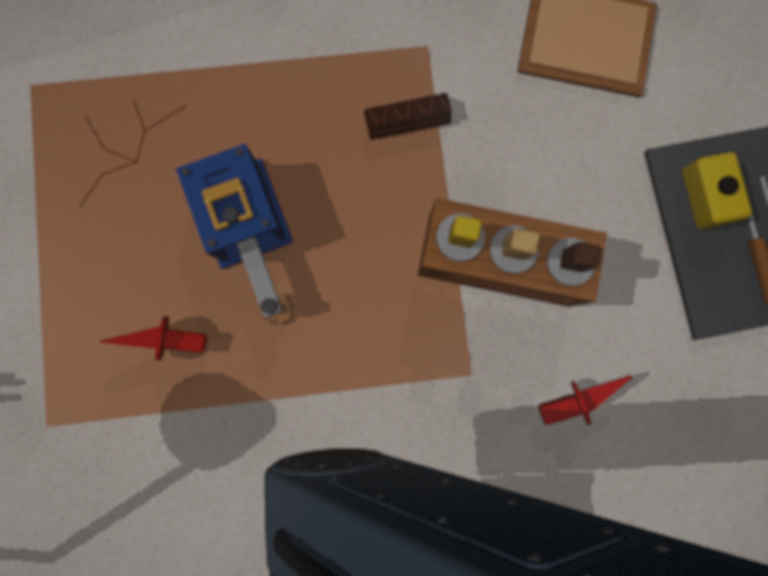

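The scene shows the rack with dark-brown (225,332), pale (278,335) and yellow (327,335) handles. In the top view these are (580,256), (523,243) and (466,230). The red look-alikes lie flat on the bench. The pale middle one is the wedge. The stand is at (532,355) in the scene, with its low arm pointing to the robot, so the bar is on the far side. I'll look closer with the wrist camera.

```bash
cat > h.py <<'E'
from station import manip
import cv2,numpy as np
def q(a): return [0,np.cos(a/2),np.sin(a/2),0]   # tool down, closing line along (sin a,-cos a)
def proj(p,X):
    E=np.array(p["extrinsics"]); c=E[:3,:3].T@(np.atleast_2d(X)-E[:3,3]).T
    return np.c_[p["fx"]*c[0]/-c[2]+p["cx"], p["cy"]+p["fy"]*c[1]/c[2]]
def unproj(p,uv,z):
    E=np.array(p["extrinsics"]); uv=np.atleast_2d(uv)
    d=np.c_[(uv[:,0]-p["cx"])/p["fx"],-(uv[:,1]-p["cy"])/p["fy"],-np.ones(len(uv))]@E[:3,:3].T
    return E[:3,3]+d*((z-E[2,3])/d[:,2])[:,None]
def nets(p,names):
    for n in names: print(n,[(round(d["p"],2),np.round(d["xyz"],1).tolist()) for d in manip.spot_point(n,p)])
def save(p,n): 
    cv2.imwrite(f"pics/{n}.png",cv2.resize(p["img"][...,::-1],None,fx=1.5,fy=1.5,interpolation=cv2.INTER_CUBIC)); np.save(f"pics/{n}.npy",{k:p[k] for k in p},allow_pickle=True)
def load(n): return np.load(f"pics/{n}.npy",allow_pickle=True).item()
E
python3 - <<'E'
from h import *
manip.movep([500,130,360],q(0.35)); p=manip.read_camera("wrist"); save(p,"w_stand"); nets(p,["clip","stand"])
print(np.round(p["extrinsics"],2).tolist())
manip.movep([470,-200,360],q(0.17)); p=manip.read_camera("wrist"); save(p,"w_rack"); nets(p,["wedge","iron"])
print(np.round(p["extrinsics"],2).tolist(),manip.read_state()["clock"])
E
```

```text
clip [(0.68, [543.4, 167.7, 88.1])]
stand [(0.78, [541.7, 166.3, 0.5])]
[[0.34, 0.9, 0.29, 574.26], [-0.94, 0.33, 0.11, 156.11], [0.0, -0.31, 0.95, 501.59], [0.0, 0.0, 0.0, 1.0]]
wedge [(0.86, [281.9, -290.8, 20.9]), (0.76, [501.6, -207.1, 135.1])]
iron [(0.72, [510.1, -142.0, 129.2])]
[[0.17, 0.94, 0.3, 547.67], [-0.99, 0.16, 0.05, -185.88], [0.0, -0.3, 0.95, 501.83], [0.0, 0.0, 0.0, 1.0]] 4.9667
```

View pics/w_stand.png

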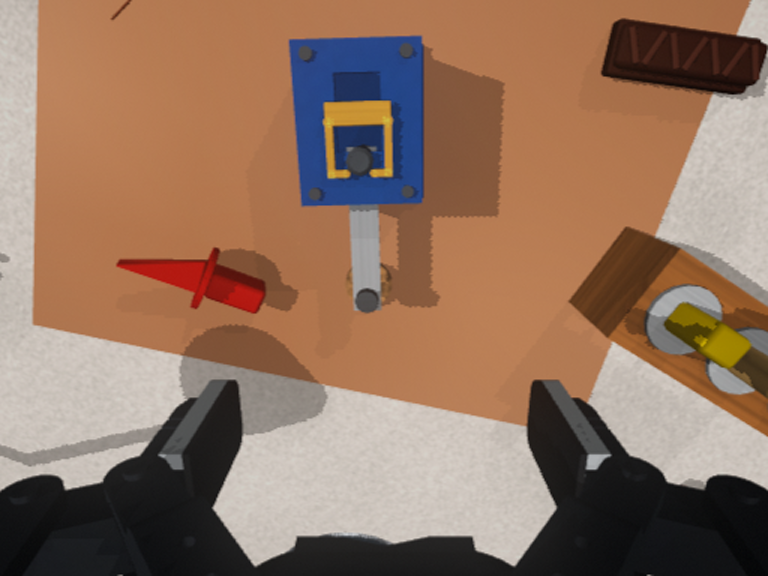

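View pics/w_rack.png

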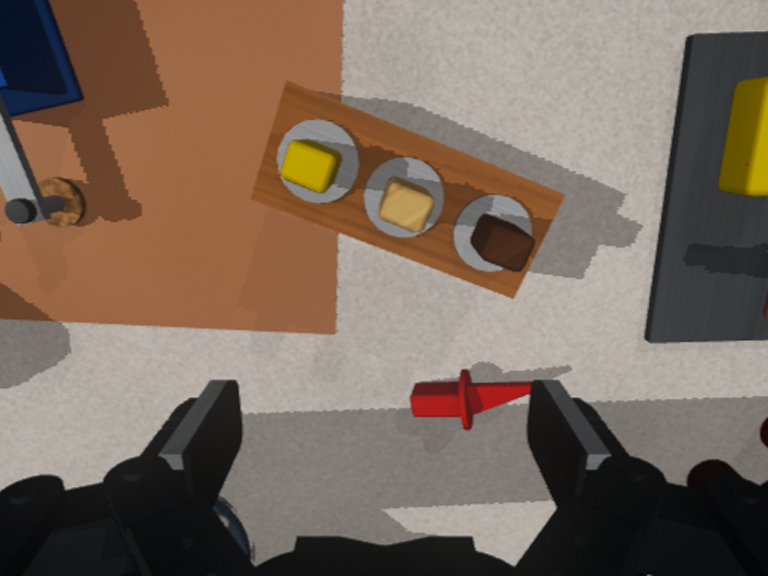

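Stand view: plate corners (291,40), (422,37), (423,205), (302,205); pin (358,159); clip bar at the top (359,112). Rack view: guard centres yellow (318,161), pale (404,197), brown (495,233). I'll compute poses and crop the pale candidate.

Run:
```python
from h import *
p=load("w_stand")
c=unproj(p,np.array([[291,40],[422,37],[423,205],[302,205]])/1.5,90);print("plate",np.round(c[:,:2],1).tolist(),"center",c.mean(0))
for a,b in((3,0),(2,1)): d=c[b]-c[a];print(np.linalg.norm(d),np.arctan2(d[1],d[0]))
for a,b in((2,3),(1,0)): d=c[b]-c[a];print(np.linalg.norm(d),np.arctan2(d[1],d[0])-np.pi/2)
print("pin",unproj(p,np.array([[358,159]])/1.5,101))
m=cv2.inRange(cv2.cvtColor(p["img"],cv2.COLOR_RGB2HSV),(15,150,120),(30,255,255));m[150:]=0;m[:,350:]=0
k=np.argwhere(m)[:,::-1].astype(np.float32);r=cv2.minAreaRect(k);print("clip rect",r,unproj(p,cv2.boxPoints(r),98).round(1).tolist())
p=load("w_rack")
g=unproj(p,np.array([[318,161],[404,197],[495,233]])/1.5,106);print("guards",g.round(1).tolist())
d=g[0]-g[2];print("row",np.linalg.norm(d)/2,np.arctan2(d[1],d[0]))
r=unproj(p,np.array([[287,82],[563,194],[514,297],[252,198]])/1.5,100);print("rack",r.round(1).tolist(),r.mean(0))
cv2.imwrite("pics/crop.png",cv2.resize(p["img"][70:210,160:385,::-1],(788,490),interpolation=cv2.INTER_CUBIC))
```

```text
plate [[611.0, 243.4], [646.5, 151.7], [529.9, 105.3], [495.7, 199.3]] center [570.76755067 174.9324397   90.        ]
123.39808793962403 0.36501080611595377
125.49855530913008 0.3785782297420296
100.04091815100603 0.34848839686287425
98.32559055262016 0.36944583278324616
pin [[547.09974009 167.5424441  101.        ]]
clip rect ((238.5, 91.99998474121094), (44.99999237060547, 49.99999237060547), -0.0) [[525.6, 188.9, 98.0], [578.9, 206.1, 98.0], [596.4, 157.7, 98.0], [544.0, 138.4, 98.0]]
guards [[516.7, -139.4, 106.0], [500.9, -210.0, 106.0], [485.0, -287.8, 106.0]]
row 75.90014509272619 1.360122514744767
rack [[569.4, -108.3, 100.0], [524.2, -335.6, 100.0], [432.8, -318.5, 100.0], [478.7, -90.1, 100.0]] [ 501.25027288 -213.14006572  100.        ]
```

View pics/crop.png

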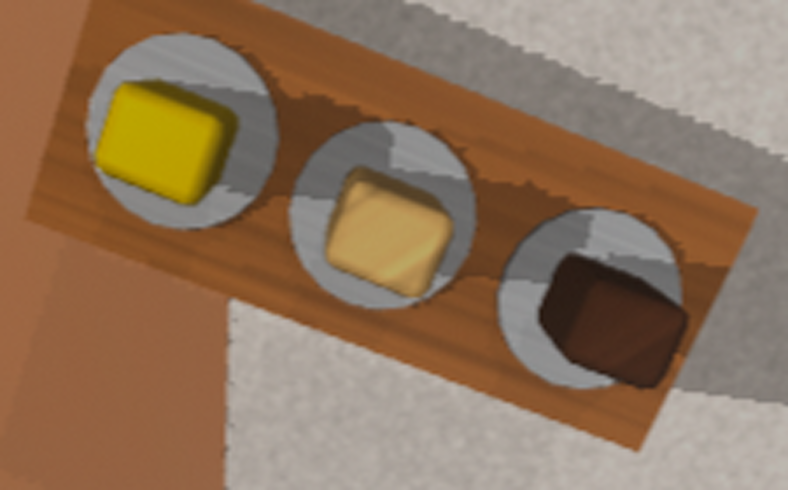

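The pale handle (crop 390,235) is the middle tool between yellow (165,140) and brown (615,320). It is the only pale one with the guard, so it is the wedge. Its 34 mm side runs along the row, so wedge x lies across the row, and I'll grip across the row. Which way the ramp faces will show once it is lifted.

Run:
```python
from h import *
a=np.pi/2-0.2
manip.movep([501,-210,200],q(a)); print(manip.read_state()["joint_pos"].round(2))
manip.move_linear([501,-210,118],120); manip.gripper_close()
s=manip.read_state();print(s["grip_width"],s["finger_force"],s["position"],s["force"],s["clock"])
manip.move_linear([501,-210,245],150)
s=manip.read_state();print(s["grip_width"],s["finger_force"],s["force"])
manip.movep([501,-210,270],q(a-np.pi/2)); p=manip.read_camera("scene"); save(p,"lift"); nets(p,["wedge"])
print(manip.read_state()["clock"],manip.read_state()["joint_pos"].round(2))
u,v=proj(p,[501,-210,230])[0].astype(int);print(u,v)
cv2.imwrite("pics/lift.png",cv2.resize(p["img"][max(v-90,0):v+110,max(u-100,0):u+100,::-1],(600,600),interpolation=cv2.INTER_CUBIC))
```

```text
[-0.6   0.46  1.67  0.    1.01 -0.4 ]
0.3174034478705119 60.00050604343414 [ 501.26359008 -210.21083456  118.47845767] [0.52706459 0.03929751 3.43380336] 7.4583
0.3212036261174669 59.345449805259705 [ 0.34884844  0.8425815  -1.96220188]
wedge [(0.85, [377.3, 247.7, 24.4]), (0.77, [279.4, -287.1, 21.5]), (0.65, [503.6, -207.4, 285.2])]
9.9583 [-0.6   0.37  1.59 -0.    1.18  1.17]
179 195
```

View pics/lift.png

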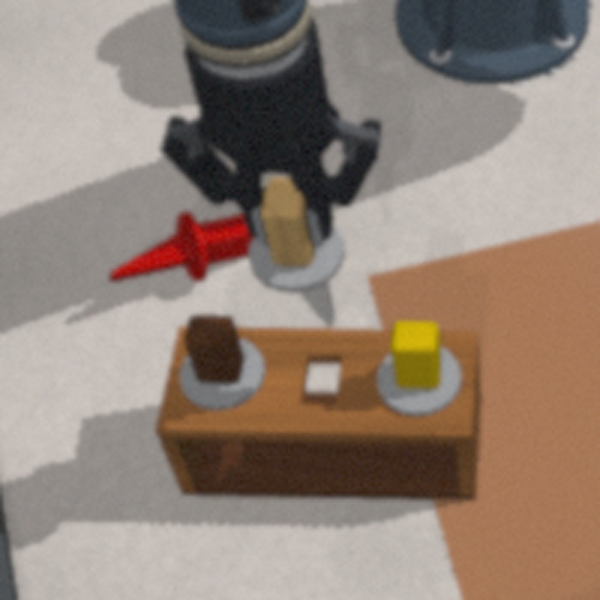

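Crop shows the wedge gripped, its guard at (297,255) and the blade tip at about (328,322). I'll compare that tip with both candidate yaws.

Run:
```python
from h import *
p=load("lift"); o=np.array([501,-210,286-0.5])
for yaw in (-0.2-np.pi/2,-0.2+np.pi/2):
    R=np.array([[np.cos(yaw),-np.sin(yaw),0],[np.sin(yaw),np.cos(yaw),0],[0,0,1]])
    P=np.array([[-16,0,-108],[-13,0,-108],[16,0,-40],[-16,0,-40],[0,0,-28]])@R.T+o
    print(yaw,((proj(p,P)-[79,105])*3).round().tolist())
for a in (np.pi/2+0.365,np.pi/2+.365-np.pi, .365-np.pi,.365):
    print(a,manip.ik([546,170,260],q(a)))
```

```text
-1.7707963267948965 [[332.0, 318.0], [328.0, 318.0], [273.0, 258.0], [320.0, 259.0], [294.0, 247.0]]
1.3707963267948966 [[288.0, 317.0], [292.0, 317.0], [320.0, 259.0], [273.0, 258.0], [294.0, 247.0]]
1.9357963267948965 [ 1.06495866e-01  4.23107194e-01  1.53517302e+00 -4.44089210e-16
  1.18331244e+00 -2.58504134e-01]
-1.2057963267948966 None
-2.776592653589793 [ 1.06495866e-01  4.23107194e-01  1.53517302e+00 -4.44089210e-16
  1.18331244e+00 -1.82930046e+00]
0.365 [ 1.06495866e-01  4.23107194e-01  1.53517302e+00 -4.44089210e-16
  1.18331244e+00  1.31229219e+00]
```

The ramp faces away from the robot (first candidate matches), so the stand pose is reachable with tool yaw π/2+0.365. Moving to hover over the gap and checking there.

```bash
cat >> h.py <<'E'
Y=0.365; PIN=np.array([546,166.5]); EX=np.array([np.cos(Y),np.sin(Y)]); EY=np.array([-EX[1],EX[0]])
A=np.pi/2+Y; DZ=15.5
def S(x,zo,y=0): return [*(PIN+EX*x+EY*y),zo-DZ]   # wedge origin at stand x, height zo
def F():
    s=manip.read_state(); f=np.array(s["force"]); return np.array([f[:2]@EX,f[:2]@EY,f[2]])
E
python3 - <<'E'
from h import *
manip.movep(S(31,285),q(A)); manip.move_linear(S(31,220),120)
print(manip.read_state()["clock"],F())
p=manip.read_camera("wrist");s=manip.read_camera("scene"); save(s,"hov")
u,v=proj(s,[*PIN,110])[0].astype(int)
c=s["img"][v-50:v+50,u-50:u+50];w=p["img"]
cv2.imwrite("pics/hov.png",np.hstack([cv2.resize(c[...,::-1],(390,390),interpolation=cv2.INTER_CUBIC),cv2.resize(w[...,::-1],(390,390))]))
print("crop0",u-50,v-50,"tip",((proj(s,[S(31-14.5,112+DZ)])-[u-50,v-50])*3.9),"pin top",((proj(s,[[*PIN,101]])-[u-50,v-50])*3.9))
E
```

```text
12.1167 [ 0.68805458  0.29067055 -2.26867135]
crop0 300 169 tip [[216.37788693 215.66876923]] pin top [[195.42357621 206.52633   ]]
```

View pics/hov.png

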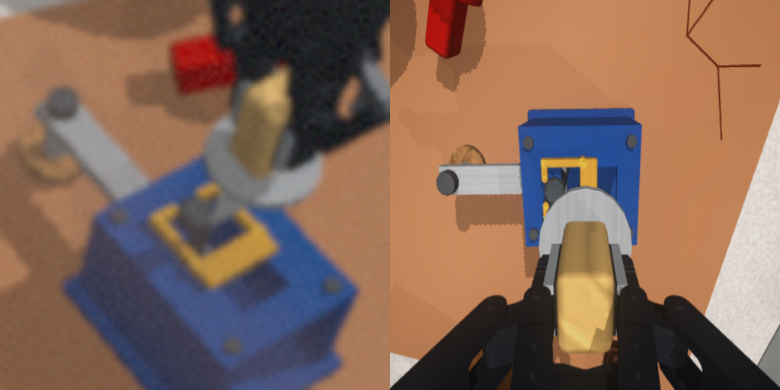

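Left: the pin's top is near (193,208) and the blade tip comes down near (213,215), both as predicted. Right: the blade is beside the pin, toward the bar. I'll lower it and touch off against the pin.

Run:
```python
from h import *
z=220; f0=F()
while z>190:
    z-=5; manip.move_linear(S(31,z),60)
    if abs((F()-f0)[2])>6: print("contact",z,F()-f0); break
print(z,F()-f0); x=31
while x>25 and z<=190:
    x-=0.5; manip.move_linear(S(x,z),20); d=(F()-f0)
    if x<28.5 or d[0]>1: print(x,d.round(2))
    if d[0]>3: break
print(manip.read_state()["clock"])
```

```text
190 [-0.55899296  1.05699432  0.40800773]
29.5 [ 1.05  0.65 -0.24]
28.0 [-0.76  0.32 -0.51]
27.5 [ 0.76  0.57 -0.08]
27.0 [-0.19  0.85 -0.58]
26.5 [ 0.34  0.61 -0.48]
26.0 [ 1.17  1.09 -1.16]
25.5 [1.63 0.65 0.54]
25.0 [ 2.26  0.39 -0.33]
16.7167
```

Run:
```python
from h import *
f0=np.array([0.3,0.5,-2.3]); z=190; ok=1
while z>139.5:
    z=max(z-6,139.5); manip.move_linear(S(26.5,z),50); d=F()-f0; print(z,d.round(1))
    if d[2]>35 or abs(d[0])>30: ok=0; break
if ok:
    for x in (29,32,34):
        manip.move_linear(S(x,z),25); print(x,(F()-f0).round(1))
st=manip.read_state();print(st["clock"],st["grip_width"],st["position"],S(34,z))
p=manip.read_camera("wrist");nets(p,["clip"]);s=manip.read_camera("scene");nets(s,["clip","wedge"])
u,v=proj(s,[*PIN,110])[0].astype(int)
c=s["img"][v-50:v+50,u-50:u+50]
cv2.imwrite("pics/push.png",np.hstack([cv2.resize(c[...,::-1],(390,390),interpolation=cv2.INTER_CUBIC),cv2.resize(p["img"][...,::-1],(390,390))]))
```

```text
184 [ 1.8 -0.4 -0.2]
178 [ 0.4 -0.7  0.4]
172 [-0.1 -0.5  0.7]
166 [ 0.3 -0.4  1.1]
160 [-0.  -0.9  1.3]
154 [-1.5 -0.7  0.9]
148 [-0.5 -0.4  0.9]
142 [-0.1 -0.4  1.1]
139.5 [-0.3 -0.   0.6]
29 [-1.4 -0.1  0.8]
32 [-0.5 -0.6  1.1]
34 [-1.5 -1.2  0.7]
19.875 0.3236705334930481 [577.90260058 178.68771961 123.99143608] [np.float64(577.7602078795989), np.float64(178.63627601221498), 124.0]
clip []
clip []
wedge [(0.72, [280.4, -286.5, 20.5]), (0.65, [579.7, 178.9, 138.0]), (0.61, [378.7, 244.9, 22.3])]
```

View pics/push.png

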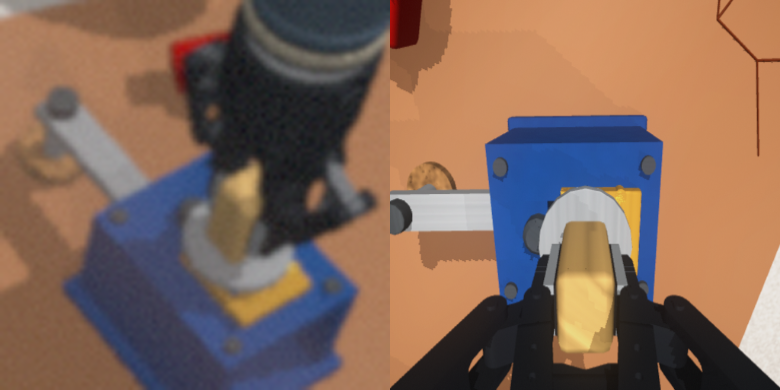

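The clip has clearly slid away from the pin: the bar is now at (290,285) left, and the pin stands clear of the clip at (535,235) right. Now retract, check and go back to above the rack.

Run:
```python
from h import *
manip.move_linear(S(30,139.5),40); manip.move_linear(S(30,285),120)
a=np.pi/2-0.2
manip.movep([501.2,-210.2,270],q(a))
t=manip.read_camera("top");nets(t,["clip"]);s=manip.read_camera("scene");nets(s,["clip","wedge"])
print(manip.read_state()["clock"],manip.read_state()["grip_width"])
u,v=proj(s,[*PIN,100])[0].astype(int);U,V=proj(s,[501,-210,180])[0].astype(int)
cv2.imwrite("pics/back.png",np.hstack([cv2.resize(i[...,::-1],(390,390),interpolation=cv2.INTER_CUBIC) for i in (s["img"][v-50:v+50,u-50:u+50],s["img"][V-65:V+65,U-65:U+65])]))
```

```text
clip [(0.96, [575.4, 175.6, 86.5])]
clip [(0.81, [569.1, 178.1, 91.1])]
wedge [(0.61, [280.2, -288.1, 21.3])]
23.4583 0.32276625390430036
```

View pics/back.png

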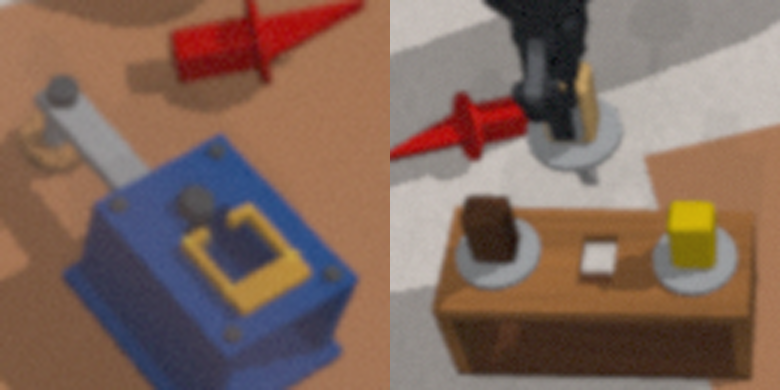

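The clip lies flat on the plate with its lips past the pin (pin at 197,203, clip at 245,258), about 26 mm of travel, so it is free. The empty middle hole is at (600,257) right. Next: rehang the wedge.

Run:
```python
from h import *
f0=np.array(manip.read_state()["force"]); ok=1
for z in (230,215,200,180,160,140,128,122,119.5,118.5):
    manip.move_linear([501.2,-210.2,z],70); d=np.array(manip.read_state()["force"])-f0
    if np.abs(d).max()>4: print(z,d.round(1))
    if np.abs(d).max()>12 and z>122: ok=0; break
print(z,ok,d.round(1))
if ok:
    manip.release(); manip.move_linear([501.2,-210.2,240],120); manip.movep([430,-60,330],q(0.35)); manip.dwell(0.5)
    t=manip.read_camera("top");nets(t,["clip","wedge","iron"]);s=manip.read_camera("scene");nets(s,["clip","wedge","iron"])
    cv2.imwrite("pics/fin.png",cv2.resize(s["img"][170:300,110:420,::-1],(798,335),interpolation=cv2.INTER_CUBIC))
print(manip.read_state()["clock"])
```

```text
118.5 1 [-0.8 -0.   0.3]
clip []
wedge []
iron []
clip [(0.76, [572.0, 182.5, 86.7])]
wedge [(0.91, [376.0, 246.2, 21.3]), (0.86, [503.6, -207.6, 134.2]), (0.83, [277.1, -287.2, 21.0])]
iron [(0.86, [516.4, -138.9, 132.3])]
31.0833
```

View pics/fin.png

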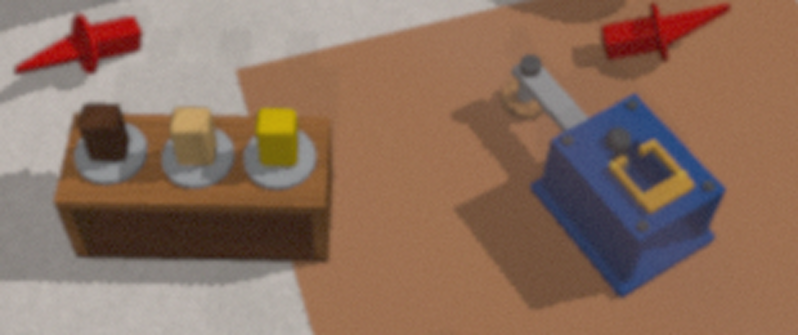

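The wedge hangs upright in its middle hole (195,150), the iron is untouched at (278,145), and the clip lies free on the plate (650,180).

```bash
python3 -c "
from station import manip
print(manip.close_job())"
```

```text
the job is handed in; nothing more can be done
None
```

The job is handed in at about 31 s of the 58 s allowed: the clip lies loose on the stand's plate, the wedge hangs upright in its own rack hole, and the yellow-handled iron was left alone.

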